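# File the sawn end of a bin divider

## Task

A plastic bin divider has just been sawn to length and stands in the bench vice with its rough end up. Take the file from its red tray and dress that end with three full strokes, pushing forward only (away from the screw side, from near the toe of the file to near its heel), level and square across the end, with a light, steady pressure of about 8 N (20 N would crack it), and lifting the file clear for every return. Then lay the file gently back in the middle of its tray, face down, and leave everything else on the bench where it is.

Things in the scene. Friction and masses are not known exactly. Their poses are not given: they have to be found in the camera images.
- file_grip (a point): Centre of the wooden handle of the file, the place to grip: a straight bar along the file, 22 mm wide, 22 mm high, 124 mm long, on two posts 94 mm apart with 25 mm of free space below it between the posts. It is straight above the middle of the file, 48 mm above the cutting face (handle top 59 mm above). Axes: x along the file towards the toe (the way it cuts), z up.
- file_face (a point): Middle of the cutting face, the underside of the flat file. The grey steel blade is 180 mm long (90 mm either way from here), 35 mm wide, 5 mm thick. Axes as file_grip.
- file_toe (a point): Front end (toe) of the cutting face, 90 mm ahead of file_face; the last 20 mm of the blade is narrower (29 mm) and the handle has a black end on that side. The teeth point this way: the file cuts only when pushed toe first.
- file: The whole file, about 0.34 kg, balanced near file_grip; origin and axes are those of file_face. At the start it lies face down in the tray, toe away from the robot.
- vise: Blue bench vice, bolted down, about 185 x 120 mm. Origin on the bench straight under the divider. x points from the screw and tommy bar (worker's side) across the jaws: the forward direction of the stroke; y along the jaws (66 mm wide); z up. Jaw tops 105 mm above the bench.
- divider (a joint): The orange plastic divider in the vice: strip 24 mm wide (along vice y), 3 mm thick, upright in the middle of the jaws. Its sawn end stands 28 to 70 mm above the jaws; how high is not measured. Stiff from above, springy sideways: value is its bend at the jaws (rad), 0 straight, positive forward (vice +x), about 3.5 N m per rad (some 0.07 in a stroke at 8 N); a file dragged back bends it negative.
- tray: Red open tray, fixed on the bench, 230 x 76 mm outside, 22 mm high, walls and floor 4 mm thick. Origin under its centre, x along its length. The file lies along its middle at the start.
- cut_strip_a: Bystander: finished bin divider, orange plastic, 110 x 24 x 4 mm, lying flat.
- cut_strip_b: Bystander: another finished bin divider, 110 x 24 x 4 mm, lying flat.
- tape_roll: Bystander: roll of brown parcel tape lying flat, 100 mm across, 48 mm high.
- carton_a: Bystander: white carton 90 x 120 x 45 mm.
- carton_b: Bystander: brown carton 100 x 140 x 50 mm.
- marker: Bystander: blue and white marker pen, 130 mm long, 16 mm thick.
- hacksaw: Bystander: small hacksaw lying on its side, black handle, 260 x 85 mm, 20 mm high.
Mind the look-alikes: they are no part of the job. There is more than one size of the file; the job needs the largest.

How it is judged:
By the outcome, as a careful person would: the job done as asked, in the order asked, and still so for the second after the job is handed in, with the robot touching nothing.
It also fails if it takes over 72 s, if anything falls off the work surface, if the arm or the gripper's body presses on something with over 40 N, if the wrist force passes 120 N, or if a joint passes its speed limit or range.

## Robot

A 6-joint arm with a two-finger parallel gripper is mounted at the origin on the work surface. World frame = base frame: x ahead of the robot, y to its left, z up, the work surface at z = 0. Lengths are in m, angles in degrees, forces in N, time in s.
With the tool pointing down it reaches from about 0.4 to 0.825 m from the base axis. Payload 7 kg.
Tool frame: the origin (TCP) lies on the front face of the gripper's body, between the roots of the fingers; the fingertips stand 66 mm ahead of it and the grasp point (between the pads) lies 47 mm ahead of it; z points along the fingers, y is the line along which they close (so a half turn about z gives the same grasp; the last joint's range is limited). The gripper opens to 88 mm and grips with 3 to 60 N. Pads are 19 mm wide; open, the fingers measure 130 mm over their backs; the gripper's body (78 mm by 193 mm) begins 47 mm behind the grasp point.
Start: joints at [84.975, 20.546, 0.682, 0, -70.136, -16.507], TCP at [0.248, 0.628, 0.292] pointing down, gripper open.
Joint ranges: [-176.03, 176.03], [-82.01, 121.73], [-58.28, 71.71], [-173.87, 95.51], [-174.79, -0.11], [-173.66, 173.66]. Speed limits (degrees/s): [136.94, 136.94, 172.46, 180, 180, 180].

## Interface

Orientations are given as [roll, pitch, yaw] about the fixed x, y, z axes, in that order (R = Rz(yaw) Ry(pitch) Rx(roll)).
In Python, from plant import ctrl gives the robot as it stands.
- The arm moves only by the tool send_rows, never from a script. Its argument "deltas" is a list of rows, each a list of 2 entries, a list of its own where there are three numbers: the shift along the tool's x, y, z each as a share of 800 mm, from -1 to 1, then the turn about the tool's z as a share of 90 degrees, from -1 to 1. A call has exactly 5 rows; each row is the pose to reach, as a shift and turn from the pose commanded when the call began, along the tool's axes at that moment; what a row does not reach only later rows make up. A row lasts 1/12 s, in which the tool goes at most 41.7 mm and 7.16 degrees, less where a joint would pass 70% of its speed; a pose out of reach is approached as far as the arm can. A call with a number of a shift or a turn outside -1 to 1 is refused whole. A call with a gripper value outside its range is refused whole. "gripper" is the opening, from 0 (shut) to 1 (fully open), set as the call begins (left out, the last holds). The fingers move at their own pace and stop on an object; the grip force is fixed at half the most. Time passes only in rows, so rows that repeat a pose let the fingers close, or fill a call up. It gives the time, the measured TCP pose, the force, the opening and the grip force at its end, in the units of the state.
- ctrl.get_obs(): the state, without advancing time (a new reading comes with each control period).
- ctrl.snapshot(name): name is "scene" or "top" or "wrist"; returns a dict with "color" (384x512x3 uint8, red, green, blue), "vertical_fov" (degrees; the focal length in pixels is half the picture's height over the tangent of half this angle, whatever the lens; pixels are square), "cx", "cy" (the principal point, pixels), "rvec" (rotation vector, rad) and "tvec" (3), from world to camera coordinates, as OpenCV has them. Camera axes: x right, y down, z forward; pixel columns grow to the right and rows downward; lengths in m; the calibration is good to about 2 mm. A picture is of the moment at which its call begins. There is no depth.
- ctrl.close_job(): hands the job in; it is judged then, once.
Trained networks look in a picture, given as the dict that the camera call returned (one of the last four; its "shot" number tells which), for a name from the list of things; names that differ only in an ending like _2 or _b are one class to them, and where a whole thing is asked for, a point or a joint stands for the part that bears it (a point fixed in the world has none). Each returns a list of dicts, best first, with "conf" (0 to 1); they miss things now and then, are a little off and sometimes report something else, mostly with a low value. They report only what shows in the picture. A call takes as long as a camera call. They do not tell look-alikes from the thing itself.
- ctrl.boxes_of(picture, thing): "xy" ([column, row] as shares, 0 to 1, of the picture: columns of its width, rows of its height, amid what is visible of it).
- ctrl.cut_out(picture, thing): "pixels" (384x512 bool, what is visible of it) and "xy" ([column, row] as shares, 0 to 1, of the picture: columns of its width, rows of its height, amid what is visible of it).
The state is a dict: "clock": time; "joint_pos": joint angles; "qvel": joint speeds; "tau": joint torques, N m; "tool_pos": TCP position; "orientation": TCP orientation; "force": force on the tool from outside, world axes, zero at the start; "moment": the same for the moment, N m; "opening": finger opening in m; "gripper_force": force on a finger pad.
Only numpy, scipy, OpenCV 4.12 (cv2) and the standard library are available. Lean on these libraries where they do the work, as an engineer would, in place of code of your own. Each camera call takes 0.05 s, during which the arm holds its last target. There are 200 camera calls.

## Working session

There is one attempt and no reset: what is moved stays moved. The work goes in short steps, Python scripts to look and compute and a tool call to move; the robot and the scene stay as the last step left them, time stands still between calls to the robot, and variables do not carry over. Pictures are saved under pics/ and viewed, at most 10 in all, crops included, and the job is handed in when it is done.

Besides the shell and the picture viewer there is one more tool, called after "Call:" by a JSON object that holds its "fn" and its "kwargs", one argument or row to a line. send_rows: Moves the arm, as the interface text tells. Shift numbers are shares of 800 mm and turn numbers shares of 90 degrees, none past 1 either way. Its arguments: {"type":"object","properties":{"deltas":{"type":"array","items":{"type":"array"}},"gripper":{"type":"number"}},"required":["deltas"]}

```bash
mkdir -p pics; ls; cat > h.py <<'E'
import numpy as np, cv2
from plant import ctrl
def cam(s):
    R,_=cv2.Rodrigues(np.array(s["rvec"],float)); t=np.array(s["tvec"],float).ravel()
    H=s["color"].shape[0]; f=H/2/np.tan(np.radians(s["vertical_fov"])/2)
    return R,t,f,s["cx"],s["cy"]
def ray(s,u,v):
    R,t,f,cx,cy=cam(s); d=R.T@np.array([(u-cx)/f,(v-cy)/f,1]); return -R.T@t,d
def onz(s,u,v,z):
    c,d=ray(s,u,v); return c+d*(z-c[2])/d[2]
def proj(s,p):
    R,t,f,cx,cy=cam(s); q=R@np.asarray(p,float)+t; return np.array([f*q[0]/q[2]+cx,f*q[1]/q[2]+cy])
def save(s,n,k=1,crop=None):
    im=s["color"][:,:,::-1]
    if crop: a,b,c,d=crop; im=im[b:d,a:c]
    cv2.imwrite("pics/"+n,cv2.resize(im,None,fx=k,fy=k,interpolation=cv2.INTER_CUBIC))
E
python3 - <<'E'
from h import *
o=ctrl.get_obs(); print(o)
S={n:ctrl.snapshot(n) for n in("top","scene")}
for n,s in S.items():
    save(s,n+"0.png",1.5)
    R,t,f,cx,cy=cam(s); print(n,-R.T@t,f,cx,cy)
    for th in("file","file_grip","file_toe","vise","divider","tray"):
        print(n,th,[(np.round(np.array(d["xy"])*[512,384],1).tolist(),round(d["conf"],2)) for d in ctrl.boxes_of(s,th)])
E
```

```text
pics
{'clock': 0.0, 'joint_pos': array([ 8.49762038e+01,  2.05914319e+01,  6.34872915e-01, -1.81690856e-02,
       -7.01374556e+01, -1.65083037e+01]), 'qvel': array([-0.01642849,  0.0275423 ,  0.04230738,  0.08013398, -0.02294087,
       -0.00614568]), 'tau': array([ 1.69017716e-03, -5.82713985e+01,  2.93038934e+01,  6.99707463e+00,
        6.87621126e-03, -1.53871306e-04]), 'tool_pos': array([0.24761133, 0.62753944, 0.29123713]), 'orientation': array([ 1.79905007e+02, -1.03407979e-02, -2.15382785e+01]), 'force': array([-0.26169111,  0.5643488 , -0.55925284]), 'moment': array([0.00340347, 0.03394545, 0.0153226 ]), 'gripper_force': 0.0, 'opening': 0.08792487802983595}
top [0.444051   0.00185129 0.97780655] 353.6489932663788 250.81981976205117 186.42672883904356
top file [([198.7, 183.0], 0.97), ([249.8, 232.5], 0.86), ([160.2, 250.0], 0.73)]
top file_grip [([157.1, 253.8], 0.95), ([250.6, 235.2], 0.82), ([198.9, 179.5], 0.8)]
top file_toe [([203.9, 183.7], 0.79), ([157.4, 257.3], 0.62), ([249.2, 233.5], 0.61)]
top vise [([313.1, 170.3], 0.84)]
top divider [([358.3, 242.4], 0.66)]
top tray [([194.9, 179.1], 0.97)]
scene [ 1.17335275 -0.5659309   0.66489585] 364.1688672529321 251.38686209258745 188.2089525704292
scene file [([229.0, 197.9], 0.88), ([295.9, 198.6], 0.76), ([278.4, 166.1], 0.63), ([284.1, 246.8], 0.63)]
scene file_grip [([230.8, 194.7], 0.83), ([295.6, 198.9], 0.67), ([274.3, 167.3], 0.66), ([251.5, 216.3], 0.36)]
scene file_toe [([294.1, 214.3], 0.73), ([276.2, 167.1], 0.67), ([229.9, 197.8], 0.53)]
scene vise [([218.9, 242.6], 0.8), ([249.9, 216.2], 0.34)]
scene divider []
scene tray [([299.0, 213.3], 0.72)]
```

View pics/top0.png

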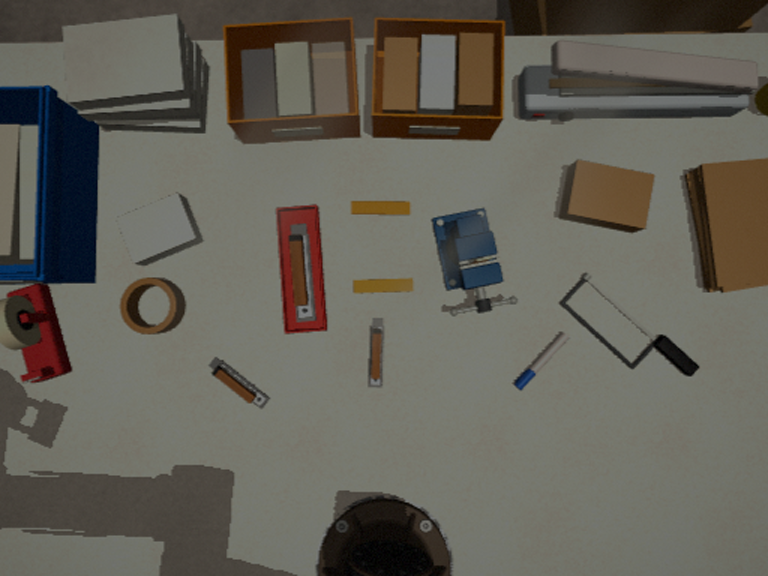

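View pics/scene0.png

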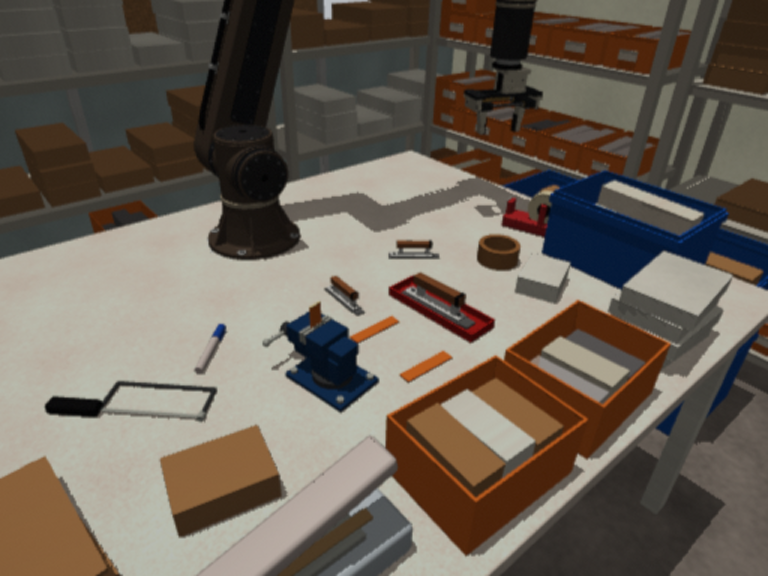

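The top view shows three files: one in the red tray at about (200,181) of the 512 px picture, and smaller ones at (250,235) and (160,255) on the bare bench. The file to use is the largest, in the red tray. The vice is at (313,168) with its screw at the bottom (323,203), so forward is up and slightly left. The orange divider shows in the scene view at about (210,208).

```bash
python3 - <<'E'
from h import *
s=ctrl.snapshot("top"); c=ctrl.snapshot("scene")
for n in("tray","file_grip","file","cut_strip_a","tape_roll"):
    for d in ctrl.cut_out(s,n):
        m=d["pixels"].astype(np.uint8)
        p=np.argwhere(m)[:,::-1].astype(np.float32); r=cv2.minAreaRect(p)
        z={"tray":.022,"file_grip":.063,"file":.03}.get(n,.004)
        b=np.array([onz(s,*q,z)[:2] for q in cv2.boxPoints(r)])
        e1=b[1]-b[0];e2=b[2]-b[1]; L=e1 if np.hypot(*e1)>np.hypot(*e2) else e2
        print(n,round(d["conf"],2),len(p),"ctr",b.mean(0).round(4),"dims",np.hypot(*e1).round(3),np.hypot(*e2).round(3),"ang",np.degrees(np.arctan2(L[1],L[0])).round(1))
t=s["color"][125:225,165:265]; t=cv2.resize(s["color"][110:230,170:350,::-1],None,fx=4.4,fy=4.4,interpolation=cv2.INTER_CUBIC); cv2.imwrite("pics/c1.png",t)
save(c,"c2.png",6,(170,185,270,275))
E
```

```text
tray 0.67 1457 ctr [0.5309 0.1464] dims 0.081 0.228 ang -175.4
file_grip 0.95 476 ctr [0.3316 0.2474] dims 0.03 0.116 ang -128.0
file_grip 0.9 842 ctr [0.521  0.1389] dims 0.036 0.169 ang -175.1
file_grip 0.64 352 ctr [0.3816 0.0116] dims 0.021 0.112 ang 179.4
file 0.97 493 ctr [0.3283 0.2566] dims 0.032 0.122 ang -129.6
file 0.66 867 ctr [0.525  0.1437] dims 0.038 0.179 ang -175.7
file 0.6 425 ctr [0.3819 0.0116] dims 0.122 0.025 ang -2.6
cut_strip_a 0.88 347 ctr [ 0.4993 -0.0014] dims 0.109 0.026 ang -88.0
cut_strip_a 0.6 346 ctr [0.6456 0.0013] dims 0.106 0.023 ang -90.6
tape_roll 0.66 908 ctr [0.4675 0.4213] dims 0.119 0.102 ang -90.6
```

View pics/c1.png

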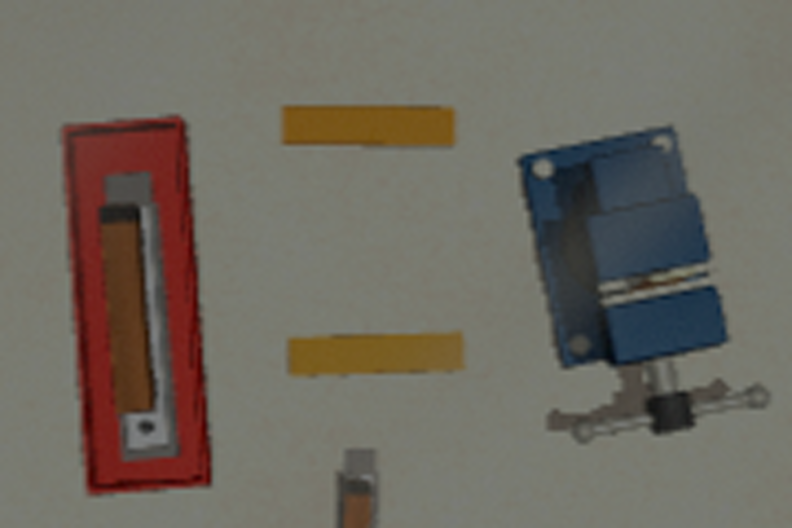

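View pics/c2.png

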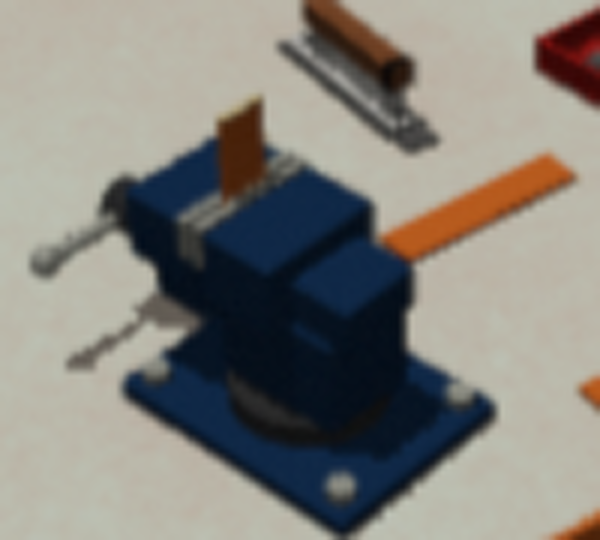

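The first crop confirms the long file in the tray, with its black end and narrow toe at the top (about (122,190) in the crop). The divider is the thin brown sliver between the jaws at (647,283) in the crop. In the scene crop the divider's top edge runs (219,117)–(262,97) and it enters the jaws at (222,200)–(262,178).

```bash
python3 - <<'E'
from h import *
from scipy.optimize import least_squares
s=ctrl.snapshot("top"); c=ctrl.snapshot("scene"); w=ctrl.snapshot("wrist")
T=lambda u,v:(170+(u-2)/4.4,110+(v-2)/4.4); C=lambda u,v:(170+(u-2.5)/6,185+(v-2.5)/6)
print("jaw line ends",onz(s,*T(598,290),.105),onz(s,*T(710,265),.105))
print("div base scene",onz(c,*C(222,200),.105),onz(c,*C(262,178),.105))
# back jaw outline on top
for q in[(588,213),(698,193),(727,340),(615,363),(600,300),(712,278)]: print("vise top",q,onz(s,*T(*q),.105).round(4))
# tray corners
P=[onz(s,*T(*q),.022) for q in[(62,122),(185,117),(212,486),(88,493)]]
print("tray",np.mean(P,0).round(4),[p.round(4).tolist() for p in P])
# handle top corners
P=[onz(s,*T(*q),.063) for q in[(99,206),(141,206),(152,410),(112,412)]]
print("handle",np.mean(P,0).round(4),np.linalg.norm(P[0]-P[3]),[p.round(4).tolist() for p in P])
P=[onz(s,*T(*q),.009) for q in[(106,172),(152,172)]]; print("toe",np.mean(P,0))
def f(x):
    ca,sa=np.cos(x[3]),np.sin(x[3]); r=[]
    for sg,cu,tu in((1,(219,117),None),(-1,(262,97),None)):
        p=[x[0]-sa*.012*sg,x[1]+ca*.012*sg,x[2]]; r+=list(proj(c,p)-C(*cu))
        p[2]=.105; r+=list(proj(c,p)-C(*((222,200) if sg>0 else (262,178))))
    r+=list(proj(s,[x[0],x[1],x[2]])-T(647,283))
    return r
r=least_squares(f,[.45,-.18,.15,.2]); print("div",r.x,np.degrees(r.x[3]),r.fun.round(2))
R,t,ff,cx,cy=cam(w); o=ctrl.get_obs()
from scipy.spatial.transform import Rotation as Ro
Rt=Ro.from_euler('xyz',o['orientation'],degrees=True).as_matrix()
print("wrist cam in tool",Rt.T@(-R.T@t-o['tool_pos']),(Rt.T@R.T).round(3).tolist(),ff)
E
```

```text
jaw line ends [ 0.52936542 -0.1275548   0.105     ] [ 0.54284634 -0.19082379  0.105     ]
div base scene [ 0.53335509 -0.17486105  0.105     ] [ 0.53075864 -0.15266622  0.105     ]
vise top (588, 213) [ 0.5731 -0.1228  0.105 ]
vise top (698, 193) [ 0.5838 -0.1851  0.105 ]
vise top (727, 340) [ 0.5004 -0.1993  0.105 ]
vise top (615, 363) [ 0.4881 -0.1363  0.105 ]
vise top (600, 300) [ 0.5237 -0.1286  0.105 ]
vise top (712, 278) [ 0.5355 -0.1918  0.105 ]
tray [0.5324 0.1448 0.022 ] [[0.646, 0.1913, 0.022], [0.6483, 0.1146, 0.022], [0.4194, 0.0986, 0.022], [0.4159, 0.1746, 0.022]]
handle [0.5257 0.1449 0.063 ] 0.12247910297359578 [[0.5866, 0.161, 0.063], [0.5863, 0.136, 0.063], [0.4653, 0.1296, 0.063], [0.4644, 0.1531, 0.063]]
toe [0.61639818 0.15151976 0.009     ]
div [ 0.52764747 -0.15745235  0.14125821  3.26546242] 187.09721462021398 [ 0.73  0.61  0.89 -1.58  0.77  0.13  1.27 -1.83  3.73  0.67]
wrist cam in tool [ 0.07519042  0.00047012 -0.09322331] [[0.0, -0.961, -0.277], [1.0, -0.0, 0.001], [-0.001, -0.277, 0.961]] 300.7944582571739
```

```bash
cat >> h.py <<'E'
from scipy.spatial.transform import Rotation as Ro
def to(x,y,z,yaw=None,o=None):
    o=o or ctrl.get_obs(); Rt=Ro.from_euler('xyz',o['orientation'],degrees=True).as_matrix()
    d=Rt.T@(np.array([x,y,z])-o['tool_pos']); t=0 if yaw is None else -((yaw-o['orientation'][2]+180)%360-180)
    print("shares",(d/.8).round(5).tolist(),"turn",round(t/90,4),"mm",(d*1000).round(1).tolist()); return d
E
python3 -c "
from h import *
to(.506,.144,.24,4)"
```

```text
shares [0.52226, 0.44417, 0.0652] turn -0.2837 mm [417.8, 355.3, 52.2]
```

Call:
{"fn": "send_rows", "kwargs": {
  "deltas": [
    [[0.04, 0.034, 0.005], -0.06],
    [[0.08, 0.068, 0.01], -0.13],
    [[0.12, 0.102, 0.015], -0.2],
    [[0.16, 0.136, 0.02], -0.26],
    [[0.2, 0.17, 0.025], -0.284]
  ],
  "gripper": 1
}}

```text
clock: 1.62
tool_pos: [0.3459, 0.4432, 0.2723]
orientation: [-180.0, -0.0, 4.4]
force: [1.4, 0.3, -0.4]
opening: 0.0875
gripper_force: 0.0
```

```bash
python3 -c "
from h import *
o=ctrl.get_obs();print(o['tool_pos'],o['orientation'],o['joint_pos'])
to(.506,.144,.24,4)"
```

```text
[0.34590017 0.44318341 0.27234141] [-1.79984435e+02 -1.17959186e-02  4.38114391e+00] [ 7.19791514e+01  1.07812487e+01 -1.54646309e+01  5.54652633e-03
 -6.37352348e+01  2.23995405e+01]
shares [0.17096, 0.38819, 0.04036] turn 0.0042 mm [136.8, 310.5, 32.3]
```

Call:
{"fn": "send_rows", "kwargs": {
  "deltas": [
    [[0.02, 0.045, 0.005], 0],
    [[0.04, 0.09, 0.01], 0],
    [[0.06, 0.135, 0.015], 0],
    [[0.08, 0.18, 0.02], 0],
    [[0.1, 0.225, 0.025], 0]
  ]
}}

```text
clock: 2.03
tool_pos: [0.4384, 0.2693, 0.2527]
orientation: [-180.0, -0.0, 4.1]
force: [1.8, 1.0, -0.1]
opening: 0.0871
gripper_force: 0.0
```

Call:
{"fn": "send_rows", "kwargs": {
  "deltas": [
    [[0.02, 0.045, 0.005], 0],
    [[0.04, 0.09, 0.01], 0],
    [[0.06, 0.135, 0.015], 0],
    [[0.065, 0.15, 0.015], 0],
    [[0.065, 0.15, 0.015], 0]
  ]
}}

```text
clock: 2.45
tool_pos: [0.4989, 0.1522, 0.2401]
orientation: [180.0, 0.0, 3.8]
force: [0.1, 0.4, 0.1]
opening: 0.0875
gripper_force: 0.0
```

```bash
python3 - <<'E'
from h import *
o=ctrl.get_obs();print(o['tool_pos'],o['orientation'])
w=ctrl.snapshot("wrist"); save(w,"w1.png",1.5)
for n,a in (("handle c",(.5264,.1453,.063)),("toe",(.6164,.1515,.009))): print(n,proj(w,a)*1.5)
to(.506,.144,.14,4)
E
```

```text
[0.49891955 0.15217448 0.24014468] [1.79965987e+02 3.38382189e-02 3.80933521e+00]
handle c [390.57577993 248.83635462]
toe [388.96265347 100.13248149]
shares [0.00841, 0.01251, 0.12545] turn -0.0016 mm [6.7, 10.0, 100.4]
```

View pics/w1.png

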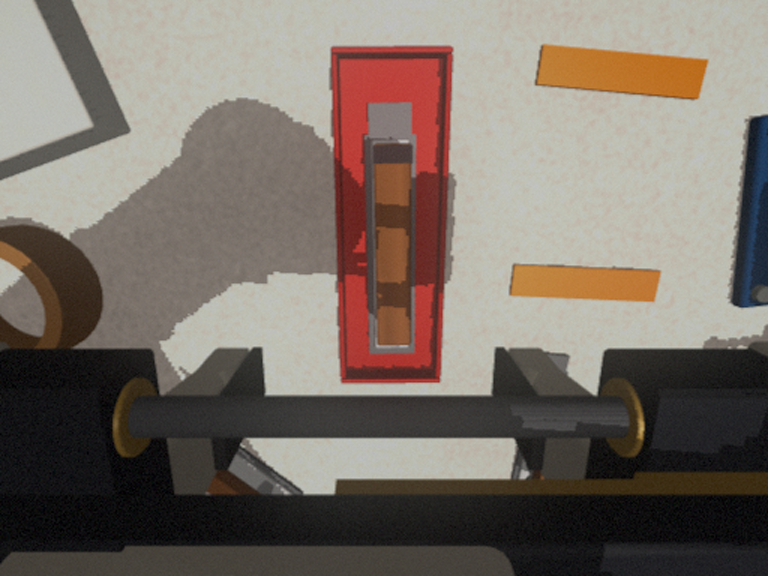

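The wrist view shows the file in the middle of the tray: handle from (393,143) to (393,345), toe at (390,102), as predicted. I'll descend.

Call:
{"fn": "send_rows", "kwargs": {
  "deltas": [
    [[0.004, 0.006, 0.03], 0],
    [[0.008, 0.012, 0.06], 0],
    [[0.0085, 0.012, 0.09], 0],
    [[0.0085, 0.012, 0.12], 0],
    [[0.0085, 0.012, 0.135], 0]
  ]
}}

```text
clock: 2.92
tool_pos: [0.5044, 0.1464, 0.1301]
orientation: [179.9, 0.1, 4.1]
force: [-0.6, 0.4, -0.5]
opening: 0.0881
gripper_force: 0.0
```

Call:
{"fn": "send_rows", "kwargs": {
  "deltas": [
    [[0, 0, 0.015], 0],
    [[0, 0, 0.028], 0],
    [[0, 0, 0.035], 0],
    [[0, 0, 0.035], 0],
    [[0, 0, 0.035], 0]
  ]
}}

```text
clock: 3.33
tool_pos: [0.5057, 0.1464, 0.1046]
orientation: [180.0, -0.0, 4.1]
force: [-0.0, 0.2, 0.3]
opening: 0.0875
gripper_force: 0.0
```

```bash
python3 - <<'E'
from h import *
o=ctrl.get_obs();print(o['tool_pos'],o['orientation'])
to(.506,.1445,.100,4)
E
```

```text
[0.50570004 0.14636509 0.10462608] [ 1.79996871e+02 -6.48105499e-03  4.07000916e+00]
shares [0.00021, 0.00235, 0.00578] turn 0.0008 mm [0.2, 1.9, 4.6]
```

Call:
{"fn": "send_rows", "kwargs": {
  "deltas": [
    [[0, 0.002, 0.005], 0],
    [[0, 0.002, 0.005], 0],
    [[0, 0.002, 0.005], 0],
    [[0, 0.002, 0.005], 0],
    [[0, 0.002, 0.005], 0]
  ]
}}

```text
clock: 3.75
tool_pos: [0.5059, 0.1443, 0.1007]
orientation: [-180.0, -0.0, 4.0]
force: [-0.2, -1.4, -0.2]
opening: 0.0875
gripper_force: 0.0
```

Call:
{"fn": "send_rows", "kwargs": {
  "deltas": [
    [[0, 0, 0], 0],
    [[0, 0, 0], 0],
    [[0, 0, 0], 0],
    [[0, 0, 0], 0],
    [[0, 0, 0], 0]
  ],
  "gripper": 0
}}

```text
clock: 4.17
tool_pos: [0.5058, 0.1443, 0.1004]
orientation: [-180.0, 0.0, 4.0]
force: [-0.0, 0.2, 0.5]
opening: 0.0601
gripper_force: 0.0
```

Call:
{"fn": "send_rows", "kwargs": {
  "deltas": [
    [[0, 0, 0], 0],
    [[0, 0, 0], 0],
    [[0, 0, 0], 0],
    [[0, 0, 0], 0],
    [[0, 0, 0], 0]
  ]
}}

```text
clock: 4.58
tool_pos: [0.5058, 0.1443, 0.1004]
orientation: [-180.0, -0.0, 4.0]
force: [-0.3, -0.2, -0.3]
opening: 0.0265
gripper_force: 0.0
```

Call:
{"fn": "send_rows", "kwargs": {
  "deltas": [
    [[0, 0, 0], 0],
    [[0, 0, 0], 0],
    [[0, 0, 0], 0],
    [[0, 0, 0], 0],
    [[0, 0, 0], 0]
  ]
}}

```text
clock: 5.0
tool_pos: [0.5057, 0.1442, 0.1003]
orientation: [180.0, 0.0, 4.0]
force: [0.0, -1.3, -1.1]
opening: 0.0219
gripper_force: 30.0
```

Call:
{"fn": "send_rows", "kwargs": {
  "deltas": [
    [[0, 0, -0.004], 0],
    [[0, 0, -0.012], 0],
    [[0, 0, -0.025], 0],
    [[0, 0, -0.045], 0],
    [[0, 0, -0.065], 0]
  ]
}}

```text
clock: 5.42
tool_pos: [0.5055, 0.1441, 0.1535]
orientation: [180.0, 0.0, 4.0]
force: [1.2, 1.3, -3.4]
opening: 0.0214
gripper_force: 30.0
```

Call:
{"fn": "send_rows", "kwargs": {
  "deltas": [
    [[0, 0, -0.04], 0],
    [[0, 0, -0.08], 0],
    [[0, 0, -0.12], 0],
    [[0, 0, -0.16], 0],
    [[0, 0, -0.185], 0]
  ]
}}

```text
clock: 5.83
tool_pos: [0.5062, 0.1443, 0.3052]
orientation: [-179.9, -0.3, 4.0]
force: [1.1, 0.7, -2.9]
opening: 0.0215
gripper_force: 30.0
```

```bash
python3 - <<'E'
from h import *
o=ctrl.get_obs();print(o['tool_pos'],o['orientation'],o['force'],o['moment'],o['opening'],o['gripper_force'])
c=ctrl.snapshot("scene"); s=ctrl.snapshot("top")
im=np.hstack([cv2.resize(c["color"][100:200,240:365],None,fx=3,fy=3,interpolation=cv2.INTER_CUBIC),cv2.resize(ctrl.snapshot("wrist")["color"],(400,300))])
cv2.imwrite("pics/l1.png",im[:,:,::-1])
E
```

```text
[0.50617949 0.14428242 0.30521273] [-179.88783904   -0.25282448    4.048731  ] [ 1.11239943  0.68022527 -2.92056096] [ 0.06669279 -0.07619528 -0.01912516] 0.02153041932737302 29.95678424835205
```

View pics/l1.png

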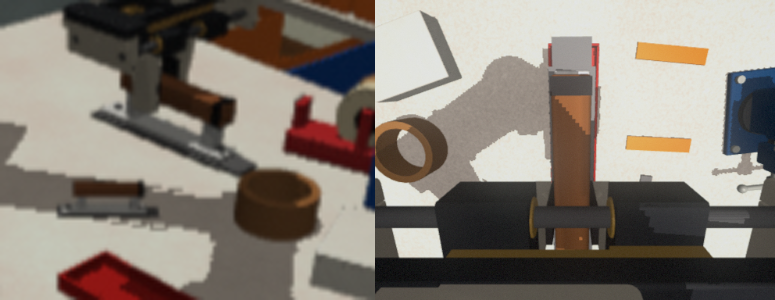

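The file is held level, toe forward, and the small file and tray are undisturbed. In the wrist half of the picture the toe edge is at about (572,37). Next I'll refine the divider pose and where the toe sits in the tool frame.

```bash
python3 - <<'E'
from h import *
from scipy.optimize import least_squares
s=ctrl.snapshot("top"); c=ctrl.snapshot("scene"); w=ctrl.snapshot("wrist")
T=lambda u,v:(170+(u-2)/4.4,110+(v-2)/4.4); C=lambda u,v:(170+(u-2.5)/6,185+(v-2.5)/6)
def f(x):
    ca,sa=np.cos(x[3]),np.sin(x[3]); r=[]
    for sg,cu,b in((-1,(219,117),(222,200)),(1,(262,97),(262,178))):
        p=[x[0]-sa*.012*sg,x[1]+ca*.012*sg,x[2]]; r+=list(proj(c,p)-C(*cu))
        p[2]=.105; r+=list(proj(c,p)-C(*b))
    for sg,q in((1,(598,296)),(-1,(711,270))):
        r+=list(proj(s,[x[0]-sa*.033*sg,x[1]+ca*.033*sg,.105])-T(*q))
    r+=list(.5*(proj(s,x[:3])-T(647,283)))
    return r
r=least_squares(f,[.53,-.16,.15,.2]); print("div",r.x.round(4),np.degrees(r.x[3]),np.round(r.fun,2))
o=ctrl.get_obs(); Rt=Ro.from_euler('xyz',o['orientation'],degrees=True).as_matrix()
for p in((.11,0,.09),(.11,.0145,.09),(.11,-.0145,.09),(.082,.011,.036),(.082,-.011,.036)): print(p,proj(w,o['tool_pos']+Rt@np.array(p)))
save(w,"w2.png",4,(180,30,300,170)) 
# bright row profile at toe column
g=w["color"].mean(2)
print(g[30:75:1,253].round().astype(int).tolist())
print(g[60,225:280].round().astype(int).tolist()); print(g[105,225:280].round().astype(int).tolist())
E
```

```text
div [ 0.5314 -0.1606  0.1453  0.2044] 11.709910547529201 [ 0.67  0.56  0.91 -0.28  0.24 -0.24  0.81 -0.86  0.35  0.52  0.68  0.78
  2.68 -0.54]
(0.11, 0, 0.09) [250.80524919  45.5413449 ]
(0.11, 0.0145, 0.09) [276.92101193  45.54759689]
(0.11, -0.0145, 0.09) [224.68540773  45.53509195]
(0.082, 0.011, 0.036) [277.4529964   93.27493365]
(0.082, -0.011, 0.036) [223.5836193   93.26972471]
[227, 226, 227, 226, 225, 226, 226, 226, 227, 226, 227, 226, 224, 225, 226, 224, 202, 168, 155, 156, 154, 157, 158, 156, 155, 155, 154, 155, 158, 155, 154, 155, 157, 157, 153, 155, 158, 155, 157, 156, 154, 155, 155, 154, 156]
[123, 138, 155, 153, 153, 153, 153, 153, 156, 157, 153, 156, 155, 155, 153, 156, 152, 156, 154, 154, 155, 159, 155, 154, 155, 159, 153, 155, 154, 156, 153, 153, 155, 159, 159, 158, 157, 155, 156, 158, 157, 159, 158, 156, 156, 159, 156, 159, 158, 157, 160, 159, 151, 126, 104]
[73, 74, 71, 73, 75, 75, 73, 73, 74, 72, 75, 73, 77, 77, 74, 77, 77, 75, 78, 73, 74, 75, 74, 78, 76, 77, 79, 78, 78, 76, 76, 79, 79, 80, 79, 82, 83, 82, 80, 80, 84, 81, 82, 83, 86, 84, 84, 82, 86, 87, 86, 85, 88, 135, 158]
```

```bash
python3 -c "
from h import *
to(.4334,-.180,.305,11.3)"
```

```text
shares [-0.1175, 0.39759, -0.00659] turn -0.081 mm [-94.0, 318.1, -5.3]
```

Call:
{"fn": "send_rows", "kwargs": {
  "deltas": [
    [[-0.005, 0.012, 0], -0.02],
    [[-0.012, 0.036, 0], -0.04],
    [[-0.021, 0.068, 0], -0.06],
    [[-0.03, 0.1, 0], -0.08],
    [[-0.04, 0.135, 0], -0.081]
  ]
}}

```text
clock: 6.55
tool_pos: [0.4805, 0.0334, 0.2989]
orientation: [180.0, 0.2, 11.5]
force: [0.8, 0.5, -3.8]
opening: 0.0219
gripper_force: 30.0
```

```bash
python3 -c "
from h import *
to(.4334,-.180,.305,11.3)"
```

```text
shares [-0.11081, 0.24967, -0.00718] turn 0.002 mm [-88.7, 199.7, -5.7]
```

Call:
{"fn": "send_rows", "kwargs": {
  "deltas": [
    [[-0.013, 0.03, 0], 0],
    [[-0.027, 0.062, 0], 0],
    [[-0.042, 0.094, 0], 0],
    [[-0.056, 0.126, 0], 0],
    [[-0.07, 0.156, 0], 0]
  ]
}}

```text
clock: 6.97
tool_pos: [0.4498, -0.1004, 0.2991]
orientation: [-180.0, 0.2, 11.3]
force: [0.2, -0.7, -3.3]
opening: 0.0219
gripper_force: 30.0
```

Call:
{"fn": "send_rows", "kwargs": {
  "deltas": [
    [[-0.012, 0.026, -0.002], 0],
    [[-0.022, 0.05, -0.004], 0],
    [[-0.027, 0.06, -0.005], 0],
    [[-0.027, 0.06, -0.005], 0],
    [[-0.027, 0.06, -0.005], 0]
  ]
}}

```text
clock: 7.38
tool_pos: [0.4388, -0.1505, 0.3035]
orientation: [-180.0, 0.1, 11.2]
force: [-0.4, 0.3, -3.6]
opening: 0.0214
gripper_force: 30.0
```

```bash
python3 - <<'E'
from h import *
o=ctrl.get_obs();print(o['tool_pos'],o['orientation'],o['force'],o['moment'])
w=ctrl.snapshot("wrist"); save(w,"w3.png",1.5)
u=np.array([np.cos(np.radians(11.3)),np.sin(np.radians(11.3))]);n=np.array([-u[1],u[0]]);c=np.array([.5314,-.1606])
for sg in(1,-1): print(proj(w,[*(c+sg*.033*n),.105])*1.5,proj(w,[*(c+sg*.033*n+.05*u),.105])*1.5)
to(.4334,-.180,.305,11.3)
E
```

```text
[ 0.43883998 -0.15052509  0.30352235] [-1.79972755e+02  9.32421579e-02  1.12364409e+01] [-0.42178767  0.30769861 -3.59128733] [-0.02465356  0.01973848 -0.03278914]
[368.15266209 142.1880654 ] [367.53907081  51.35269669]
[475.95377268 142.06894836] [481.07787755  51.24707455]
shares [-0.0143, 0.03526, -0.00165] turn -0.0002 mm [-11.4, 28.2, -1.3]
```

View pics/w3.png

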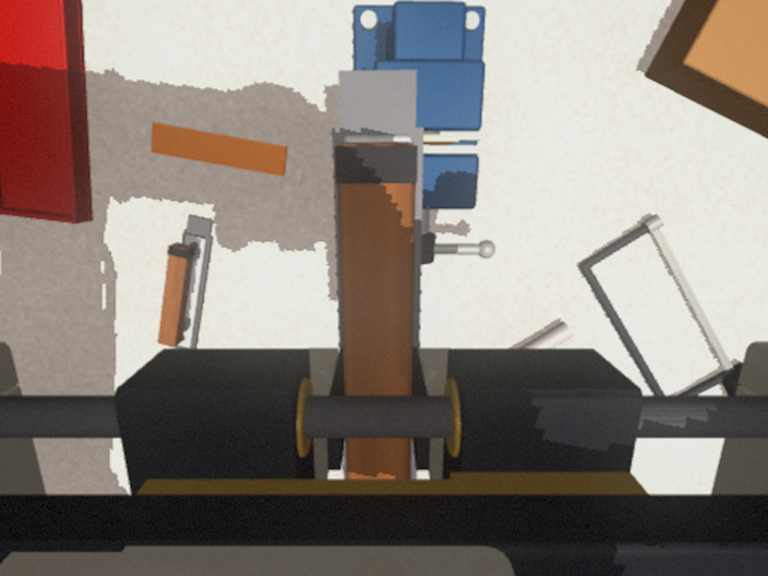

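The wrist view shows the vice square to the file: jaw plates level at row ~142, right jaw edge at column 478 where 476 was predicted. Yaw 11.2 is right, and the divider is about 1 mm further right than I had it.

```bash
python3 -c "
from h import *
to(.4437,-.1785,.258,11.25)"
```

```text
shares [-0.00123, 0.03596, 0.05708] turn 0.0004 mm [-1.0, 28.8, 45.7]
```

Call:
{"fn": "send_rows", "kwargs": {
  "deltas": [
    [[0, 0.012, 0.015], 0],
    [[-0.001, 0.024, 0.03], 0],
    [[-0.001, 0.034, 0.045], 0],
    [[-0.001, 0.036, 0.055], 0],
    [[-0.001, 0.036, 0.057], 0]
  ]
}}

```text
clock: 7.85
tool_pos: [0.4436, -0.1782, 0.257]
orientation: [-179.9, 0.2, 11.3]
force: [-1.0, 0.3, -3.2]
opening: 0.0219
gripper_force: 30.0
```

Call:
{"fn": "send_rows", "kwargs": {
  "deltas": [
    [[0, 0, 0], 0],
    [[0, 0, 0], 0],
    [[0, 0, 0], 0],
    [[0, 0, 0], 0],
    [[0, 0, 0], 0]
  ]
}}

```text
clock: 8.27
tool_pos: [0.4443, -0.1786, 0.2594]
orientation: [180.0, -0.1, 11.3]
force: [-0.1, -0.6, -3.3]
opening: 0.0219
gripper_force: 30.0
```

```bash
python3 -c "
from h import *
o=ctrl.get_obs();print(o['force'],o['moment'],o['orientation'])
to(.4437,-.1785,.245,11.25)"
```

```text
[-0.06140686 -0.631683   -3.32746371] [-0.0447079   0.09938463  0.03250657] [ 1.79987002e+02 -5.87948962e-02  1.13409187e+01]
shares [-0.00075, -0.00027, 0.01796] turn 0.001 mm [-0.6, -0.2, 14.4]
```

Call:
{"fn": "send_rows", "kwargs": {
  "deltas": [
    [[0, 0, 0.003], 0],
    [[0, 0, 0.006], 0],
    [[0, 0, 0.009], 0],
    [[0, 0, 0.012], 0],
    [[0, 0, 0.012], 0]
  ]
}}

```text
clock: 8.68
tool_pos: [0.4438, -0.1788, 0.2485]
orientation: [-180.0, 0.1, 11.3]
force: [-0.7, -0.4, -2.2]
opening: 0.0217
gripper_force: 30.0
```

Call:
{"fn": "send_rows", "kwargs": {
  "deltas": [
    [[0, 0, 0.0006], 0],
    [[0, 0, 0.0012], 0],
    [[0, 0, 0.0019], 0],
    [[0, 0, 0.0025], 0],
    [[0, 0, 0.0025], 0]
  ]
}}

```text
clock: 9.1
tool_pos: [0.4441, -0.1788, 0.2472]
orientation: [-180.0, 0.0, 11.3]
force: [0.3, 0.0, -3.1]
opening: 0.0218
gripper_force: 30.0
```

Call:
{"fn": "send_rows", "kwargs": {
  "deltas": [
    [[0, 0, 0.0004], 0],
    [[0, 0, 0.0008], 0],
    [[0, 0, 0.0012], 0],
    [[0, 0, 0.0016], 0],
    [[0, 0, 0.002], 0]
  ]
}}

```text
clock: 9.52
tool_pos: [0.4441, -0.1788, 0.2456]
orientation: [180.0, -0.0, 11.3]
force: [-0.0, -0.3, -2.9]
opening: 0.0218
gripper_force: 30.0
```

Call:
{"fn": "send_rows", "kwargs": {
  "deltas": [
    [[0, 0, 0.0004], 0],
    [[0, 0, 0.0008], 0],
    [[0, 0, 0.0012], 0],
    [[0, 0, 0.0012], 0],
    [[0, 0, 0.0012], 0]
  ]
}}

```text
clock: 9.93
tool_pos: [0.4441, -0.1788, 0.2446]
orientation: [-180.0, 0.0, 11.3]
force: [-0.6, -0.3, -2.5]
opening: 0.0219
gripper_force: 30.0
```

Call:
{"fn": "send_rows", "kwargs": {
  "deltas": [
    [[0, 0, 0.0004], 0],
    [[0, 0, 0.0008], 0],
    [[0, 0, 0.0012], 0],
    [[0, 0, 0.0012], 0],
    [[0, 0, 0.0012], 0]
  ]
}}

```text
clock: 10.35
tool_pos: [0.4442, -0.1788, 0.2437]
orientation: [180.0, -0.0, 11.3]
force: [-0.5, -0.8, -2.6]
opening: 0.0219
gripper_force: 30.0
```

Call:
{"fn": "send_rows", "kwargs": {
  "deltas": [
    [[0, 0, 0.0004], 0],
    [[0, 0, 0.0008], 0],
    [[0, 0, 0.0012], 0],
    [[0, 0, 0.0012], 0],
    [[0, 0, 0.0012], 0]
  ]
}}

```text
clock: 10.77
tool_pos: [0.4443, -0.1788, 0.243]
orientation: [180.0, -0.0, 11.3]
force: [-1.1, -0.3, 0.6]
opening: 0.0213
gripper_force: 30.0
```

Call:
{"fn": "send_rows", "kwargs": {
  "deltas": [
    [[0, 0, 0.0003], 0],
    [[0.004, 0, 0.0004], 0],
    [[0.01, 0, 0.0004], 0],
    [[0.017, 0, 0.0004], 0],
    [[0.024, 0, 0.0004], 0]
  ]
}}

```text
clock: 11.18
tool_pos: [0.4635, -0.1751, 0.2426]
orientation: [180.0, 0.0, 11.3]
force: [-3.3, -0.9, 3.7]
opening: 0.0218
gripper_force: 30.0
```

```bash
python3 -c "
from h import *
o=ctrl.get_obs();print(o['force'],o['moment'],o['orientation'],o['tool_pos'])"
```

```text
[-3.31400206 -0.88215838  3.70428201] [-0.15443816  0.92784502 -0.00326355] [1.79981484e+02 6.94105901e-03 1.13155785e+01] [ 0.46351491 -0.17509979  0.24262671]
```

Call:
{"fn": "send_rows", "kwargs": {
  "deltas": [
    [[0.007, 0, 0.0001], 0],
    [[0.014, 0, 0.0001], 0],
    [[0.021, 0, 0.0001], 0],
    [[0.028, 0, 0.0001], 0],
    [[0.035, 0, 0.0001], 0]
  ]
}}

```text
clock: 11.6
tool_pos: [0.4906, -0.1697, 0.2427]
orientation: [180.0, 0.1, 11.3]
force: [-6.0, -1.6, 7.6]
opening: 0.0216
gripper_force: 30.0
```

Call:
{"fn": "send_rows", "kwargs": {
  "deltas": [
    [[0.007, 0, -0.0003], 0],
    [[0.014, 0, -0.0003], 0],
    [[0.021, 0, -0.0004], 0],
    [[0.028, 0, -0.0004], 0],
    [[0.035, 0, -0.0005], 0]
  ]
}}

```text
clock: 12.02
tool_pos: [0.5179, -0.1643, 0.2431]
orientation: [180.0, 0.1, 11.3]
force: [-5.9, -1.5, 7.9]
opening: 0.0217
gripper_force: 30.0
```

Call:
{"fn": "send_rows", "kwargs": {
  "deltas": [
    [[0.007, 0, -0.0003], 0],
    [[0.014, 0, -0.0004], 0],
    [[0.021, 0, -0.0004], 0],
    [[0.028, 0, -0.0005], 0],
    [[0.035, 0, -0.0005], 0]
  ]
}}

```text
clock: 12.43
tool_pos: [0.5454, -0.1587, 0.2431]
orientation: [180.0, 0.1, 11.3]
force: [-5.0, -1.5, 5.5]
opening: 0.0219
gripper_force: 30.0
```

Call:
{"fn": "send_rows", "kwargs": {
  "deltas": [
    [[0.008, 0, 0], 0],
    [[0.017, 0, 0], 0],
    [[0.026, 0, 0], 0],
    [[0.035, 0, 0], 0],
    [[0.043, 0, 0], 0]
  ]
}}

```text
clock: 12.85
tool_pos: [0.58, -0.1514, 0.2426]
orientation: [-180.0, 0.0, 11.3]
force: [-1.1, -1.7, -1.1]
opening: 0.0219
gripper_force: 30.0
```

```bash
python3 - <<'E'
from h import *
o=ctrl.get_obs();print(o['force'],o['moment'],o['orientation'],o['tool_pos'])
w=ctrl.snapshot("wrist");g=w["color"].mean(2)
print(g[35:60,253].round().astype(int).tolist(),g[60,215:290].round().astype(int).tolist())
E
```

```text
[-1.10330333 -1.66297653 -1.05557023] [-0.17900119  0.74531243  0.00986029] [-1.79982559e+02  8.16132401e-03  1.13236489e+01] [ 0.57998396 -0.15141838  0.24261081]
[230, 229, 231, 230, 228, 230, 228, 232, 232, 231, 232, 233, 232, 223, 181, 163, 164, 163, 161, 164, 163, 162, 164, 165, 164] [231, 231, 228, 192, 149, 154, 155, 156, 155, 157, 153, 156, 159, 161, 160, 163, 161, 159, 161, 158, 159, 163, 161, 162, 160, 161, 158, 164, 163, 162, 163, 163, 163, 165, 162, 162, 163, 163, 162, 167, 164, 163, 163, 163, 162, 162, 163, 165, 165, 164, 164, 162, 163, 164, 163, 163, 162, 163, 166, 165, 162, 163, 187, 222, 233, 233, 233, 235, 233, 234, 232, 232, 231, 232, 232]
```

```bash
cat >> h.py <<'E'
def tilt(w,o=None,n=None):
    """fit file pitch in hand (deg, + = toe up) from toe row; prints widths"""
    from scipy.optimize import brentq
    o=o or ctrl.get_obs(); Rt=Ro.from_euler('xyz',o['orientation'],degrees=True).as_matrix()
    def P(th,y,x=.0):
        q=np.array([.1096-x,y,.043]); c,s=np.cos(th),np.sin(th)
        p=np.array([c*q[0]+s*q[2],q[1],-s*q[0]+c*q[2]+.047]); return proj(w,o['tool_pos']+Rt@p)
    return P
E
python3 - <<'E'
from h import *
w=ctrl.snapshot("wrist"); P=tilt(w)
for d in(-4,-2,0,2,4,6,8,10): 
    t=np.radians(d); print(d,P(t,0).round(1),"w29",(P(t,.0145,.008)-P(t,-.0145,.008)).round(1),P(t,0,.02).round(1))
save(w,"w4.png",1.5)
E
```

```text
-4 [250.5  55.8] w29 [49.5  0. ] [250.5  92. ]
-2 [250.5  51.4] w29 [50.5  0. ] [250.5  88.7]
0 [250.4  46.9] w29 [51.7  0. ] [250.5  85.4]
2 [250.4  42.6] w29 [52.9  0. ] [250.5  82.2]
4 [250.4  38.2] w29 [54.1  0. ] [250.4  79.1]
6 [250.4  33.9] w29 [55.5  0. ] [250.4  76. ]
8 [250.3  29.7] w29 [56.9  0. ] [250.4  73.1]
10 [250.3  25.5] w29 [58.3  0. ] [250.4  70.2]
```

View pics/w4.png

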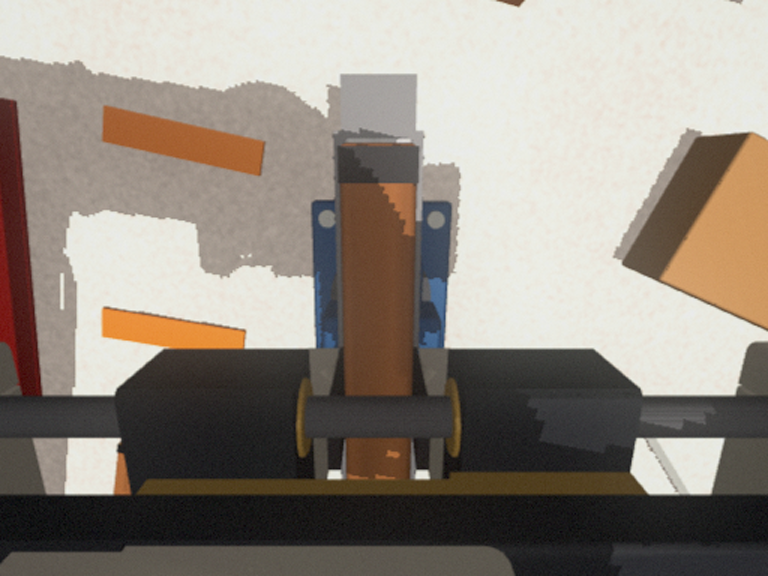

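The wrist view shows the file still square in the hand, its toe edge at row 73 (was 70), so it is pitched about 1° toe-down under the heel load. I'll press slightly to finish the stroke near the heel, then lift.

Call:
{"fn": "send_rows", "kwargs": {
  "deltas": [
    [[0.002, 0, 0.0003], 0],
    [[0.005, 0, 0.0006], 0],
    [[0.008, 0, 0.0006], 0],
    [[0.008, 0, -0.008], 0],
    [[0.008, 0, -0.02], 0]
  ]
}}

```text
clock: 13.37
tool_pos: [0.585, -0.1504, 0.2585]
orientation: [-180.0, 0.1, 11.3]
force: [0.0, -0.8, -3.4]
opening: 0.0217
gripper_force: 30.0
```

```bash
python3 - <<'E'
from h import *
o=ctrl.get_obs();print(o['force'],o['moment'],o['orientation'],o['tool_pos'])
w=ctrl.snapshot("wrist");g=w["color"].mean(2)
print(g[35:60,253].round().astype(int).tolist())
to(.4437,-.1785,.262,11.3)
E
```

```text
[ 0.01180406 -0.83957733 -3.38104805] [-0.07260755  0.02335596  0.04035553] [-1.79957185e+02  9.09981994e-02  1.13041476e+01] [ 0.58497525 -0.15036714  0.25854024]
[228, 226, 226, 228, 230, 232, 232, 230, 228, 230, 229, 229, 228, 197, 168, 162, 161, 161, 161, 161, 164, 162, 163, 161, 162]
shares [-0.18144, -0.00086, -0.00078] turn 0.0005 mm [-145.2, -0.7, -0.6]
```

Call:
{"fn": "send_rows", "kwargs": {
  "deltas": [
    [[-0.01, 0, -0.006], 0],
    [[-0.035, 0, -0.006], 0],
    [[-0.065, 0, -0.006], 0],
    [[-0.095, 0, -0.006], 0],
    [[-0.125, 0, -0.006], 0]
  ]
}}

```text
clock: 13.83
tool_pos: [0.4858, -0.1703, 0.2642]
orientation: [-180.0, -0.0, 11.3]
force: [-0.5, -0.3, -2.6]
opening: 0.0216
gripper_force: 30.0
```

Call:
{"fn": "send_rows", "kwargs": {
  "deltas": [
    [[-0.025, 0, 0], 0],
    [[-0.045, 0, 0], 0],
    [[-0.055, 0, 0], 0],
    [[-0.056, 0, 0], 0],
    [[-0.056, 0, 0], 0]
  ]
}}

```text
clock: 14.25
tool_pos: [0.4435, -0.179, 0.2647]
orientation: [180.0, -0.1, 11.3]
force: [0.4, -0.7, -4.1]
opening: 0.0215
gripper_force: 30.0
```

Call:
{"fn": "send_rows", "kwargs": {
  "deltas": [
    [[0, 0, 0.004], 0],
    [[0, 0, 0.009], 0],
    [[0, 0, 0.014], 0],
    [[0, 0, 0.017], 0],
    [[0, 0, 0.017], 0]
  ]
}}

```text
clock: 14.67
tool_pos: [0.4432, -0.1788, 0.2492]
orientation: [-180.0, 0.1, 11.3]
force: [-0.0, -0.7, -3.5]
opening: 0.0218
gripper_force: 30.0
```

```bash
python3 - <<'E'
from h import *
o=ctrl.get_obs();print(o['force'],o['moment'],o['orientation'],o['tool_pos'])
w=ctrl.snapshot("wrist");g=w["color"].mean(2)
print(g[35:60,253].round().astype(int).tolist())
to(.4437,-.1785,.243,11.3)
E
```

```text
[-0.04592775 -0.71145156 -3.51972547] [-0.07230051  0.03981931 -0.02351936] [-1.79970583e+02  1.18208369e-01  1.13209837e+01] [ 0.44320464 -0.17882835  0.24916526]
[107, 106, 107, 107, 108, 106, 108, 110, 110, 111, 109, 106, 110, 132, 146, 151, 152, 151, 154, 152, 152, 151, 154, 152, 152]
shares [0.00056, -0.00038, 0.00826] turn 0.0003 mm [0.4, -0.3, 6.6]
```

Call:
{"fn": "send_rows", "kwargs": {
  "deltas": [
    [[0, 0, 0.0015], 0],
    [[0, 0, 0.003], 0],
    [[0, 0, 0.0042], 0],
    [[0, 0, 0.0042], 0],
    [[0, 0, 0.0042], 0]
  ]
}}

```text
clock: 15.13
tool_pos: [0.4433, -0.179, 0.247]
orientation: [180.0, -0.0, 11.3]
force: [0.6, -0.4, -3.0]
opening: 0.0218
gripper_force: 30.0
```

Call:
{"fn": "send_rows", "kwargs": {
  "deltas": [
    [[0, 0, 0.0004], 0],
    [[0, 0, 0.0008], 0],
    [[0, 0, 0.001], 0],
    [[0, 0, 0.001], 0],
    [[0, 0, 0.001], 0]
  ]
}}

```text
clock: 15.55
tool_pos: [0.4433, -0.179, 0.2462]
orientation: [180.0, -0.0, 11.3]
force: [0.3, -0.3, -3.1]
opening: 0.0217
gripper_force: 30.0
```

Call:
{"fn": "send_rows", "kwargs": {
  "deltas": [
    [[0, 0, 0.0004], 0],
    [[0, 0, 0.0008], 0],
    [[0, 0, 0.0012], 0],
    [[0, 0, 0.0014], 0],
    [[0, 0, 0.0014], 0]
  ]
}}

```text
clock: 15.97
tool_pos: [0.4433, -0.179, 0.245]
orientation: [-180.0, 0.0, 11.3]
force: [-0.0, -0.2, -2.6]
opening: 0.0213
gripper_force: 30.0
```

Call:
{"fn": "send_rows", "kwargs": {
  "deltas": [
    [[0, 0, 0.0004], 0],
    [[0, 0, 0.0008], 0],
    [[0, 0, 0.0008], 0],
    [[0, 0, 0.0008], 0],
    [[0, 0, 0.0008], 0]
  ]
}}

```text
clock: 16.38
tool_pos: [0.4434, -0.179, 0.2446]
orientation: [180.0, -0.0, 11.3]
force: [-0.6, -0.2, -0.9]
opening: 0.022
gripper_force: 30.0
```

Call:
{"fn": "send_rows", "kwargs": {
  "deltas": [
    [[0, 0, 0.0005], 0],
    [[0.004, 0, 0.0007], 0],
    [[0.01, 0, 0.0007], 0],
    [[0.017, 0, 0.0007], 0],
    [[0.024, 0, 0.0007], 0]
  ]
}}

```text
clock: 16.8
tool_pos: [0.4628, -0.1752, 0.2441]
orientation: [180.0, -0.0, 11.3]
force: [-3.3, -1.0, 2.7]
opening: 0.022
gripper_force: 30.0
```

Call:
{"fn": "send_rows", "kwargs": {
  "deltas": [
    [[0.007, 0, 0.0003], 0],
    [[0.014, 0, 0.0003], 0],
    [[0.021, 0, 0.0003], 0],
    [[0.028, 0, 0.0002], 0],
    [[0.035, 0, 0.0002], 0]
  ]
}}

```text
clock: 17.22
tool_pos: [0.4902, -0.1697, 0.2438]
orientation: [180.0, 0.0, 11.3]
force: [-4.7, -0.7, 5.8]
opening: 0.0223
gripper_force: 30.0
```

Call:
{"fn": "send_rows", "kwargs": {
  "deltas": [
    [[0.007, 0, -0.0001], 0],
    [[0.014, 0, -0.0002], 0],
    [[0.021, 0, -0.0002], 0],
    [[0.028, 0, -0.0003], 0],
    [[0.035, 0, -0.0003], 0]
  ]
}}

```text
clock: 17.63
tool_pos: [0.5176, -0.164, 0.2437]
orientation: [-180.0, 0.0, 11.3]
force: [-3.4, -1.1, 1.6]
opening: 0.0216
gripper_force: 30.0
```

Call:
{"fn": "send_rows", "kwargs": {
  "deltas": [
    [[0.007, 0, 0.0003], 0],
    [[0.014, 0, 0.0004], 0],
    [[0.021, 0, 0.0004], 0],
    [[0.028, 0, 0.0004], 0],
    [[0.035, 0, 0.0005], 0]
  ]
}}

```text
clock: 18.05
tool_pos: [0.5451, -0.1585, 0.2432]
orientation: [-180.0, 0.0, 11.3]
force: [-1.6, -1.2, 1.5]
opening: 0.0216
gripper_force: 30.0
```

Call:
{"fn": "send_rows", "kwargs": {
  "deltas": [
    [[0.004, 0, 0.0003], 0],
    [[0.009, 0, 0.0005], 0],
    [[0.014, 0, 0.0006], 0],
    [[0.019, 0, 0.0007], 0],
    [[0.024, 0, 0.0008], 0]
  ]
}}

```text
clock: 18.47
tool_pos: [0.5637, -0.1549, 0.2429]
orientation: [-180.0, -0.0, 11.3]
force: [-2.2, -0.6, 1.4]
opening: 0.0216
gripper_force: 30.0
```

Call:
{"fn": "send_rows", "kwargs": {
  "deltas": [
    [[0.005, 0, 0.0004], 0],
    [[0.011, 0, 0.0007], 0],
    [[0.017, 0, 0.0009], 0],
    [[0.022, 0, 0.0011], 0],
    [[0.025, 0, 0.0012], 0]
  ]
}}

```text
clock: 18.88
tool_pos: [0.5836, -0.1508, 0.2417]
orientation: [-180.0, 0.0, 11.3]
force: [-1.3, -0.4, 1.4]
opening: 0.0219
gripper_force: 30.0
```

Call:
{"fn": "send_rows", "kwargs": {
  "deltas": [
    [[0.003, 0, 0], 0],
    [[0.003, 0, -0.01], 0],
    [[0.003, 0, -0.025], 0],
    [[0.003, 0, -0.03], 0],
    [[-0.02, 0, -0.03], 0]
  ]
}}

```text
clock: 19.3
tool_pos: [0.5703, -0.1537, 0.2671]
orientation: [179.9, -0.2, 11.4]
force: [0.4, -0.7, -2.4]
opening: 0.0218
gripper_force: 30.0
```

```bash
python3 - <<'E'
from h import *
o=ctrl.get_obs();print(o['force'],o['moment'],o['orientation'],o['tool_pos'])
w=ctrl.snapshot("wrist");g=w["color"].mean(2)
print(g[35:65,253].round().astype(int).tolist())
to(.4437,-.1785,.264,11.3)
E
```

```text
[ 0.4050948  -0.70959988 -2.43442343] [-0.09392379 -0.21750818 -0.06106691] [179.93643544  -0.23533165  11.3748086 ] [ 0.57030464 -0.15370989  0.26711973]
[229, 229, 229, 229, 230, 229, 232, 232, 232, 229, 229, 229, 230, 228, 228, 187, 159, 162, 162, 162, 161, 160, 163, 163, 159, 162, 159, 163, 161, 161]
shares [-0.1549, -2e-05, 0.00295] turn -0.0 mm [-123.9, -0.0, 2.4]
```

Call:
{"fn": "send_rows", "kwargs": {
  "deltas": [
    [[-0.025, 0, 0], 0],
    [[-0.055, 0, 0], 0],
    [[-0.085, 0, 0], 0],
    [[-0.115, 0, 0], 0],
    [[-0.135, 0, 0], 0]
  ]
}}

```text
clock: 19.77
tool_pos: [0.4593, -0.1755, 0.2659]
orientation: [-180.0, -0.0, 11.3]
force: [0.1, -0.2, -3.4]
opening: 0.0219
gripper_force: 30.0
```

```bash
python3 - <<'E'
from h import *
to(.4437,-.1788,.2505,11.3)
E
```

```text
shares [-0.01994, 0.00029, 0.01927] turn -0.0001 mm [-16.0, 0.2, 15.4]
```

Call:
{"fn": "send_rows", "kwargs": {
  "deltas": [
    [[-0.01, 0, 0], 0],
    [[-0.016, 0, 0.005], 0],
    [[-0.016, 0, 0.012], 0],
    [[-0.016, 0, 0.019], 0],
    [[-0.016, 0, 0.019], 0]
  ]
}}

```text
clock: 20.18
tool_pos: [0.4489, -0.1776, 0.2491]
orientation: [-180.0, 0.1, 11.3]
force: [-0.7, 0.2, -3.4]
opening: 0.0219
gripper_force: 30.0
```

Call:
{"fn": "send_rows", "kwargs": {
  "deltas": [
    [[0, 0, 0.0004], 0],
    [[0, 0, 0.0008], 0],
    [[0, 0, 0.001], 0],
    [[0, 0, 0.001], 0],
    [[0, 0, 0.001], 0]
  ]
}}

```text
clock: 20.6
tool_pos: [0.449, -0.1778, 0.25]
orientation: [180.0, -0.0, 11.3]
force: [0.8, 0.4, -3.8]
opening: 0.0214
gripper_force: 30.0
```

Call:
{"fn": "send_rows", "kwargs": {
  "deltas": [
    [[-0.003, 0, 0], 0],
    [[-0.0065, 0, 0], 0],
    [[-0.0065, 0.0004, 0.001], 0],
    [[-0.0065, 0.0004, 0.002], 0],
    [[-0.0065, 0.0004, 0.003], 0]
  ]
}}

```text
clock: 21.02
tool_pos: [0.4437, -0.1792, 0.2476]
orientation: [180.0, -0.0, 11.3]
force: [-0.4, 0.1, -3.5]
opening: 0.0218
gripper_force: 30.0
```

Call:
{"fn": "send_rows", "kwargs": {
  "deltas": [
    [[0, 0, 0.0004], 0],
    [[0, 0, 0.0008], 0],
    [[0, 0, 0.0008], 0],
    [[0, 0, 0.0008], 0],
    [[0, 0, 0.0008], 0]
  ]
}}

```text
clock: 21.43
tool_pos: [0.4438, -0.1792, 0.2469]
orientation: [180.0, 0.0, 11.3]
force: [-0.1, -0.0, -3.1]
opening: 0.0215
gripper_force: 30.0
```

Call:
{"fn": "send_rows", "kwargs": {
  "deltas": [
    [[0, 0, 0.0004], 0],
    [[0, 0, 0.0008], 0],
    [[0, 0, 0.0012], 0],
    [[0, 0, 0.0012], 0],
    [[0, 0, 0.0012], 0]
  ]
}}

```text
clock: 21.85
tool_pos: [0.4438, -0.1792, 0.246]
orientation: [180.0, -0.0, 11.3]
force: [-1.0, -0.4, -2.3]
opening: 0.0219
gripper_force: 30.0
```

Call:
{"fn": "send_rows", "kwargs": {
  "deltas": [
    [[0, 0, 0.0005], 0],
    [[0.003, 0, 0.0009], 0],
    [[0.008, 0, 0.0011], 0],
    [[0.014, 0, 0.0012], 0],
    [[0.02, 0, 0.0014], 0]
  ]
}}

```text
clock: 22.27
tool_pos: [0.4601, -0.1761, 0.2451]
orientation: [180.0, -0.0, 11.3]
force: [-1.9, -1.3, 2.2]
opening: 0.0218
gripper_force: 30.0
```

Call:
{"fn": "send_rows", "kwargs": {
  "deltas": [
    [[0.006, 0, 0.0003], 0],
    [[0.012, 0, 0.0005], 0],
    [[0.018, 0, 0.0006], 0],
    [[0.024, 0, 0.0007], 0],
    [[0.03, 0, 0.0008], 0]
  ]
}}

```text
clock: 22.68
tool_pos: [0.4835, -0.1714, 0.2445]
orientation: [180.0, 0.0, 11.3]
force: [-5.0, -0.7, 6.0]
opening: 0.0215
gripper_force: 30.0
```

Call:
{"fn": "send_rows", "kwargs": {
  "deltas": [
    [[0.006, 0, 0], 0],
    [[0.012, 0, 0], 0],
    [[0.018, 0, 0.0001], 0],
    [[0.024, 0, 0.0002], 0],
    [[0.03, 0, 0.0003], 0]
  ]
}}

```text
clock: 23.1
tool_pos: [0.5069, -0.1667, 0.2441]
orientation: [180.0, 0.0, 11.3]
force: [-4.3, -1.4, 5.7]
opening: 0.0222
gripper_force: 30.0
```

Call:
{"fn": "send_rows", "kwargs": {
  "deltas": [
    [[0.006, 0, 0], 0],
    [[0.012, 0, 0.0001], 0],
    [[0.018, 0, 0.0002], 0],
    [[0.024, 0, 0.0003], 0],
    [[0.03, 0, 0.0005], 0]
  ]
}}

```text
clock: 23.52
tool_pos: [0.5305, -0.1619, 0.2435]
orientation: [180.0, 0.0, 11.3]
force: [-5.1, -1.5, 5.1]
opening: 0.0221
gripper_force: 30.0
```

Call:
{"fn": "send_rows", "kwargs": {
  "deltas": [
    [[0.006, 0, 0.0002], 0],
    [[0.012, 0, 0.0004], 0],
    [[0.018, 0, 0.0005], 0],
    [[0.024, 0, 0.0007], 0],
    [[0.03, 0, 0.0009], 0]
  ]
}}

```text
clock: 23.93
tool_pos: [0.554, -0.1571, 0.2427]
orientation: [-180.0, 0.0, 11.3]
force: [-4.0, -1.3, 4.6]
opening: 0.022
gripper_force: 30.0
```

Call:
{"fn": "send_rows", "kwargs": {
  "deltas": [
    [[0.005, 0, 0.0002], 0],
    [[0.01, 0, 0.0005], 0],
    [[0.015, 0, 0.0007], 0],
    [[0.02, 0, 0.001], 0],
    [[0.024, 0, 0.0012], 0]
  ]
}}

```text
clock: 24.35
tool_pos: [0.5729, -0.1533, 0.2416]
orientation: [-180.0, 0.0, 11.3]
force: [-1.4, -1.0, 2.4]
opening: 0.022
gripper_force: 30.0
```

Call:
{"fn": "send_rows", "kwargs": {
  "deltas": [
    [[0.003, 0, 0.0004], 0],
    [[0.006, 0, 0.0008], 0],
    [[0.009, 0, 0.0011], 0],
    [[0.012, 0, 0.0014], 0],
    [[0.014, 0, 0.0016], 0]
  ]
}}

```text
clock: 24.77
tool_pos: [0.5837, -0.1512, 0.2405]
orientation: [-180.0, -0.0, 11.3]
force: [-2.3, -0.2, 1.0]
opening: 0.0219
gripper_force: 30.0
```

Call:
{"fn": "send_rows", "kwargs": {
  "deltas": [
    [[0.002, 0, 0], 0],
    [[0.002, 0, -0.01], 0],
    [[0.002, 0, -0.03], 0],
    [[0.002, 0, -0.06], 0],
    [[0.002, 0, -0.085], 0]
  ]
}}

```text
clock: 25.18
tool_pos: [0.5853, -0.1508, 0.3097]
orientation: [-180.0, -0.0, 11.3]
force: [0.8, -0.3, -3.1]
opening: 0.022
gripper_force: 30.0
```

```bash
python3 - <<'E'
from h import *
o=ctrl.get_obs();print(o['force'],o['moment'],o['orientation'],o['tool_pos'])
w=ctrl.snapshot("wrist");g=w["color"].mean(2)
print(g[40:65,253].round().astype(int).tolist())
to(.5064,.144,.31,4)
E
```

```text
[ 0.84832995 -0.28008142 -3.12698635] [-0.04866397 -0.08656438  0.00922413] [-1.79994100e+02 -2.72109810e-02  1.13203172e+01] [ 0.58525992 -0.15079162  0.30971083]
[226, 226, 227, 230, 228, 225, 223, 222, 224, 226, 228, 228, 227, 202, 167, 153, 155, 154, 155, 157, 158, 151, 153, 155, 153]
shares [-0.02599, -0.38161, 0.0046] turn 0.0818 mm [-20.8, -305.3, 3.7]
```

Call:
{"fn": "send_rows", "kwargs": {
  "deltas": [
    [[-0.002, -0.012, 0], 0.02],
    [[-0.004, -0.04, 0], 0.04],
    [[-0.008, -0.07, 0], 0.06],
    [[-0.012, -0.105, 0], 0.08],
    [[-0.015, -0.14, 0], 0.082]
  ]
}}

```text
clock: 25.65
tool_pos: [0.5508, -0.0425, 0.3084]
orientation: [-180.0, -0.0, 3.8]
force: [1.1, 0.7, -2.8]
opening: 0.0217
gripper_force: 30.0
```

```bash
python3 - <<'E'
from h import *
to(.5114,.144,.30,4)
E
```

```text
shares [-0.03386, -0.23581, 0.0107] turn -0.0026 mm [-27.1, -188.7, 8.6]
```

Call:
{"fn": "send_rows", "kwargs": {
  "deltas": [
    [[-0.004, -0.035, 0], 0],
    [[-0.009, -0.07, 0], 0],
    [[-0.014, -0.105, 0], 0],
    [[-0.019, -0.14, 0], 0],
    [[-0.024, -0.165, 0], 0]
  ]
}}

```text
clock: 26.07
tool_pos: [0.5227, 0.0892, 0.3087]
orientation: [-179.9, -0.1, 4.0]
force: [0.7, -1.1, -3.2]
opening: 0.0217
gripper_force: 30.0
```

Call:
{"fn": "send_rows", "kwargs": {
  "deltas": [
    [[-0.003, -0.02, 0.005], 0],
    [[-0.006, -0.035, 0.01], 0],
    [[-0.008, -0.045, 0.01], 0],
    [[-0.008, -0.048, 0.01], 0],
    [[-0.008, -0.048, 0.01], 0]
  ]
}}

```text
clock: 26.48
tool_pos: [0.5141, 0.125, 0.3006]
orientation: [-180.0, -0.0, 4.0]
force: [0.0, -0.0, -3.7]
opening: 0.0216
gripper_force: 30.0
```

```bash
python3 - <<'E'
from h import *
w=ctrl.snapshot("wrist"); save(w,"w5.png",1.5)
o=ctrl.get_obs();print(o['tool_pos'],o['orientation'])
u=np.array([np.cos(np.radians(4)),np.sin(np.radians(4))]);n=np.array([-u[1],u[0]])
for a,b in((.115,.038),(.115,-.038)): print((1.5*proj(w,[*(np.array([.5316,.1448])+a*u+b*n),.022])).round(1))
to(.5114,.144,.13,4)
E
```

```text
[0.51420636 0.12459482 0.30068252] [ 1.79996633e+02 -1.01633686e-02  3.94599025e+00]
[301.5  85.4]
[402.1  85.4]
shares [-0.00187, -0.02445, 0.21335] turn -0.0006 mm [-1.5, -19.6, 170.7]
```

View pics/w5.png

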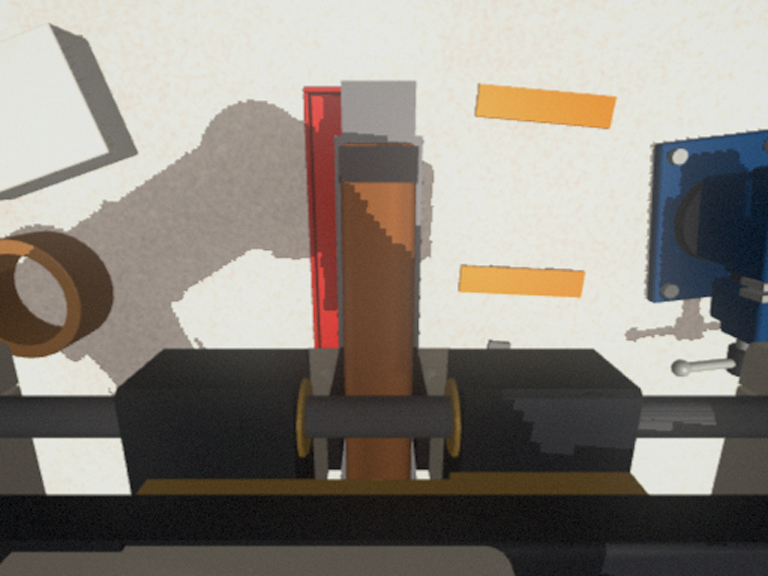

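The tray's far-left corner is at (304,87) against a predicted (301.5,85.4), so the tray centre is about (0.530, 0.144). I'll lower onto it.

Call:
{"fn": "send_rows", "kwargs": {
  "deltas": [
    [[-0.001, -0.012, 0.01], 0],
    [[-0.002, -0.022, 0.035], 0],
    [[-0.002, -0.024, 0.065], 0],
    [[-0.002, -0.024, 0.1], 0],
    [[-0.002, -0.024, 0.135], 0]
  ]
}}

```text
clock: 26.95
tool_pos: [0.5113, 0.1436, 0.1917]
orientation: [-180.0, -0.1, 3.9]
force: [0.2, 0.0, -3.5]
opening: 0.0219
gripper_force: 30.0
```

Call:
{"fn": "send_rows", "kwargs": {
  "deltas": [
    [[0, 0, 0.025], 0],
    [[0, 0, 0.045], 0],
    [[0, 0, 0.06], 0],
    [[0, 0, 0.065], 0],
    [[0, 0, 0.065], 0]
  ]
}}

```text
clock: 27.37
tool_pos: [0.5108, 0.1431, 0.1394]
orientation: [179.9, 0.1, 3.9]
force: [0.8, 0.3, -3.2]
opening: 0.0218
gripper_force: 30.0
```

Call:
{"fn": "send_rows", "kwargs": {
  "deltas": [
    [[0, 0, 0.003], 0],
    [[0, 0, 0.007], 0],
    [[0, 0, 0.011], 0],
    [[0, 0, 0.014], 0],
    [[0, 0, 0.016], 0]
  ]
}}

```text
clock: 27.78
tool_pos: [0.5111, 0.1439, 0.1278]
orientation: [-180.0, -0.0, 3.9]
force: [0.1, -0.0, -3.9]
opening: 0.0216
gripper_force: 30.0
```

```bash
python3 - <<'E'
from h import *
print(ctrl.get_obs()['force'])
to(.5108,.1435,.1003,4)
E
```

```text
[ 0.13565178 -0.04085217 -3.9363406 ]
shares [-0.00042, 0.00045, 0.03438] turn -0.0007 mm [-0.3, 0.4, 27.5]
```

Call:
{"fn": "send_rows", "kwargs": {
  "deltas": [
    [[0, 0, 0.006], 0],
    [[0, 0, 0.012], 0],
    [[0, 0, 0.017], 0],
    [[0, 0, 0.021], 0],
    [[0, 0, 0.023], 0]
  ]
}}

```text
clock: 28.2
tool_pos: [0.5108, 0.1437, 0.1086]
orientation: [180.0, 0.0, 3.9]
force: [0.8, 0.6, -2.5]
opening: 0.0217
gripper_force: 30.0
```

Call:
{"fn": "send_rows", "kwargs": {
  "deltas": [
    [[0, 0, 0.0005], 0],
    [[0, 0, 0.001], 0],
    [[0, 0, 0.0015], 0],
    [[0, 0, 0.002], 0],
    [[0, 0, 0.0025], 0]
  ]
}}

```text
clock: 28.62
tool_pos: [0.5112, 0.1439, 0.1075]
orientation: [-180.0, -0.0, 3.9]
force: [-0.4, 0.1, -3.5]
opening: 0.0217
gripper_force: 30.0
```

Call:
{"fn": "send_rows", "kwargs": {
  "deltas": [
    [[0, 0, 0.0004], 0],
    [[0, 0, 0.0008], 0],
    [[0, 0, 0.0012], 0],
    [[0, 0, 0.0016], 0],
    [[0, 0, 0.0016], 0]
  ]
}}

```text
clock: 29.03
tool_pos: [0.5111, 0.1438, 0.1061]
orientation: [180.0, -0.0, 3.9]
force: [-0.4, 0.4, -2.4]
opening: 0.0217
gripper_force: 30.0
```

Toe is about to touch; continuing slowly so that the file levels itself.

Call:
{"fn": "send_rows", "kwargs": {
  "deltas": [
    [[0, 0, 0.0004], 0],
    [[0, 0, 0.0008], 0],
    [[0, 0, 0.0012], 0],
    [[0, 0, 0.0016], 0],
    [[0, 0, 0.0016], 0]
  ]
}}

```text
clock: 29.45
tool_pos: [0.5111, 0.1439, 0.105]
orientation: [-180.0, -0.0, 3.9]
force: [-2.2, -0.7, 1.7]
opening: 0.0218
gripper_force: 30.0
```

Call:
{"fn": "send_rows", "kwargs": {
  "deltas": [
    [[0, 0, 0.0004], 0],
    [[0, 0, 0.0008], 0],
    [[0, 0, 0.0012], 0],
    [[0, 0, 0.0016], 0],
    [[0, 0, 0.0016], 0]
  ]
}}

```text
clock: 29.87
tool_pos: [0.5111, 0.1438, 0.1035]
orientation: [180.0, 0.0, 3.9]
force: [-3.6, -0.5, 2.1]
opening: 0.0217
gripper_force: 30.0
```

Slipping level at about 5 N, as wanted.

Call:
{"fn": "send_rows", "kwargs": {
  "deltas": [
    [[0, 0, 0.0004], 0],
    [[0, 0, 0.0008], 0],
    [[0, 0, 0.0012], 0],
    [[0, 0, 0.0016], 0],
    [[0, 0, 0.0016], 0]
  ]
}}

```text
clock: 30.28
tool_pos: [0.5111, 0.1438, 0.1022]
orientation: [180.0, 0.0, 3.9]
force: [-1.9, 0.1, 1.8]
opening: 0.0216
gripper_force: 30.0
```

Call:
{"fn": "send_rows", "kwargs": {
  "deltas": [
    [[0, 0, 0.0004], 0],
    [[0, 0, 0.0008], 0],
    [[0, 0, 0.001], 0],
    [[0, 0, 0.001], 0],
    [[0, 0, 0.001], 0]
  ]
}}

```text
clock: 30.7
tool_pos: [0.5111, 0.1438, 0.1014]
orientation: [180.0, 0.0, 3.9]
force: [-2.7, -0.9, 0.6]
opening: 0.0216
gripper_force: 30.0
```

Call:
{"fn": "send_rows", "kwargs": {
  "deltas": [
    [[0, 0, 0.0004], 0],
    [[0, 0, 0.0008], 0],
    [[0, 0, 0.001], 0],
    [[0, 0, 0.001], 0],
    [[0, 0, 0.001], 0]
  ]
}}

```text
clock: 31.12
tool_pos: [0.5111, 0.1438, 0.1006]
orientation: [180.0, 0.0, 3.9]
force: [-2.5, 0.0, 1.5]
opening: 0.0221
gripper_force: 30.0
```

Call:
{"fn": "send_rows", "kwargs": {
  "deltas": [
    [[0, 0, 0.0003], 0],
    [[0, 0, 0.0003], 0],
    [[0, 0, 0.0003], 0],
    [[0, 0, 0.0003], 0],
    [[0, 0, 0.0003], 0]
  ]
}}

```text
clock: 31.53
tool_pos: [0.5111, 0.1438, 0.1004]
orientation: [-180.0, -0.0, 3.9]
force: [-2.5, 0.5, 0.6]
opening: 0.022
gripper_force: 30.0
```

Original grasp height reached; release gradually, then lift.

Call:
{"fn": "send_rows", "kwargs": {
  "deltas": [
    [[0, 0, 0], 0],
    [[0, 0, 0], 0],
    [[0, 0, 0], 0],
    [[0, 0, 0], 0],
    [[0, 0, 0], 0]
  ],
  "gripper": 0.5
}}

```text
clock: 31.95
tool_pos: [0.5112, 0.1439, 0.1004]
orientation: [-180.0, -0.0, 3.9]
force: [0.3, -0.8, -0.3]
opening: 0.0428
gripper_force: 0.0
```

Call:
{"fn": "send_rows", "kwargs": {
  "deltas": [
    [[0, 0, 0], 0],
    [[0, 0, 0], 0],
    [[0, 0, 0], 0],
    [[0, 0, 0], 0],
    [[0, 0, 0], 0]
  ],
  "gripper": 0.8
}}

```text
clock: 32.37
tool_pos: [0.5111, 0.1438, 0.1004]
orientation: [180.0, -0.0, 3.9]
force: [-0.4, -0.3, 0.9]
opening: 0.0683
gripper_force: 0.0
```

Call:
{"fn": "send_rows", "kwargs": {
  "deltas": [
    [[0, 0, -0.01], 0],
    [[0, 0, -0.03], 0],
    [[0, 0, -0.06], 0],
    [[0, 0, -0.09], 0],
    [[0, 0, -0.12], 0]
  ]
}}

```text
clock: 32.78
tool_pos: [0.5109, 0.1437, 0.198]
orientation: [180.0, 0.0, 3.9]
force: [0.2, 0.6, -0.9]
opening: 0.0702
gripper_force: 0.0
```

Call:
{"fn": "send_rows", "kwargs": {
  "deltas": [
    [[0, 0, -0.03], 0],
    [[0, 0, -0.06], 0],
    [[-0.02, 0, -0.08], 0],
    [[-0.04, 0, -0.08], 0],
    [[-0.05, 0, -0.08], 0]
  ]
}}

```text
clock: 33.2
tool_pos: [0.4702, 0.1409, 0.262]
orientation: [-179.9, -0.1, 3.9]
force: [0.1, -0.5, -1.1]
opening: 0.0701
gripper_force: 0.0
```

```bash
python3 - <<'E'
from h import *
w=ctrl.snapshot("wrist"); c=ctrl.snapshot("scene")
a=cv2.resize(w["color"],None,fx=.95,fy=.95); b=cv2.resize(c["color"][150:300,150:350],(300,225),interpolation=cv2.INTER_CUBIC); b=np.vstack([b,np.zeros((a.shape[0]-225,300,3),np.uint8)])
cv2.imwrite("pics/f.png",np.hstack([a,b])[:,:,::-1])
o=ctrl.get_obs();print(o['tool_pos'],o['force'],o['clock'])
E
```

```text
[0.47004349 0.14079113 0.26093286] [ 0.86981792  0.27622126 -0.48173459] 33.3
```

View pics/f.png

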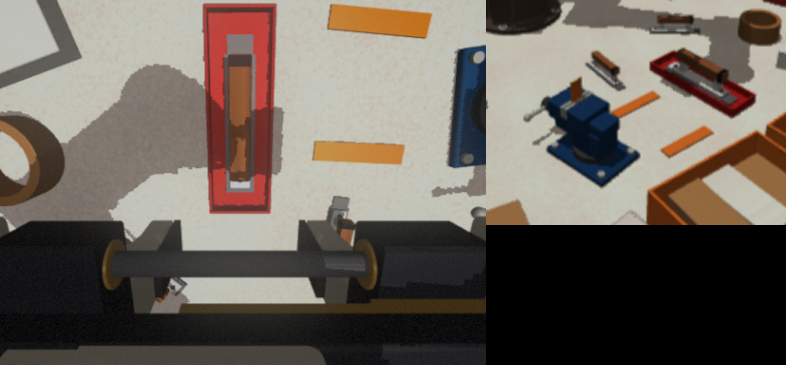

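The file lies flat in the tray, toe at (239,36) and heel at (239,190) within tray rows 5–212. The divider stands straight and nothing else has moved.

```bash
python3 -c "
from plant import ctrl
print(ctrl.close_job())"
```

```text
the job is handed in; nothing more can be done
None
```

I dressed the divider end with three forward strokes, lifting clear each time, laid the file back face down in the middle of its tray and handed the job in at about 33 s. Contact force at the readings (one per 0.4 s) was mostly 5–10 N, peaking near 11 N and falling to about 2 N at the heel end of the first stroke, and the file slipped up to about 3° toe-down in the grip over the strokes.

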